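# Pack the carved fish and close up the crate

### The arm

A 7-joint arm with a two-finger parallel gripper is mounted at the origin on the work surface. World frame = base frame: x ahead of the robot, y to its left, z up, the work surface at z = 0. Lengths are in m, angles in degrees, forces in N, time in s.
With the tool pointing down it reaches from about 0.425 to 0.95 m from the base axis. Payload 4.7 kg.
Tool frame: the origin (TCP) lies midway between the tips of the shut fingers; the grasp point (between the pads) lies 19 mm behind it (robot.hold_point_z is the z of the grasp point in the tool frame, in m); z points along the fingers, y is the direction in which the jaws open and shut (so a half turn about z gives the same grasp; the last joint's range is limited). The gripper opens to 85 mm and grips with 20 to 120 N. Pads are 22 mm wide; open, the fingers measure 114 mm over their backs; the gripper's body (76 mm by 85 mm) begins 54 mm behind the grasp point. The pads swing forward as they close: fully open they stand 13 mm farther back than shut.
Start: joints at [-75.338, 26.849, -2.785, 87.806, 1.381, 65.374, -4.715], TCP at [0.19, 0.648, 0.231] pointing down, gripper open.
Joint ranges: [-148.3, 148.3], [-19.14, 114.17], [-79.39, 73.82], [5.75, 140.21], [-59.74, 239.74], [12.07, 113.84], [-152.46, 152.46]. Speed limits (degrees/s): [147.25, 147.25, 180, 180, 180, 180, 180].

### API

Orientations are given as [roll, pitch, yaw] about the fixed x, y, z axes, in that order (R = Rz(yaw) Ry(pitch) Rx(roll)).
In Python, from bench import robot, planner, monitor, cams gives the robot as it stands. Calls block until the motion is done:
- robot.move_pose(position, orientation): joint-space move of the TCP to a pose.
- robot.move_straight(position, rate=0.15, orientation=None, until_force=None): straight line of the TCP; orientation=None keeps the orientation; rate is the mean speed in m/s. With until_force (N) it stops when the force on the tool has changed by that much, and returns True; else False.
- robot.move_joints(angles): joint-space move.
- robot.open_jaws() and robot.gripper_close(f_grip=None): open the fingers fully, or close them until they stop; f_grip is the grip in N (None keeps the last).
- robot.sleep(seconds).
- planner.inverse_kinematics(position, orientation): joint angles nearest the present ones, or None.
- monitor.read_state(): the state.
- cams.get_image(name): name is "scene" or "top"; returns the picture (384x512x3 uint8, red, green, blue); there is no depth.
- cams.calibration(name): a dict with "K" (3x3 intrinsics, pixels), "k1" (the pictures are not rectified: a ray, as slopes to the right and down, at radius r is drawn at 1 + k1 r^2 times it, then the intrinsics apply), "rvec" (rotation vector, rad) and "tvec" (3), from world to camera coordinates, as OpenCV has them. Camera axes: x right, y down, z forward; pixel columns grow to the right and rows downward; lengths in m; the calibration is good to about 2 mm. A picture is of the moment at which its call begins. calibration takes no time and is no camera call.
A pose or a line that the arm cannot do raises robot.Unreachable and nothing moves.
- robot.finish_job(): hands the job in, once; it reports no verdict.
Trained networks look in the newest picture that a camera, given by its name, has taken for a name from the list of things; names that differ only in an ending like _2 or _b are one class to them, and where a whole thing is asked for, a point or a joint stands for the part that bears it (a point fixed in the world has none). Each returns a list of dicts, best first, with "score" (0 to 1); they miss things now and then, are a little off and sometimes report something else, mostly with a low value. They report only what shows in the picture. A call takes as long as a camera call. They do not tell look-alikes from the thing itself.
- cams.silhouettes(label, camera): "mask" (384x512 bool, what is visible of it) and "xy" ([column, row] in pixels, amid what is visible of it).
The state is a dict: "time_s": time; "joints": joint angles; "qvel": joint speeds; "joint_torque": joint torques, N m; "ee_pos": TCP position; "tool_rot": TCP orientation; "contact_force": force on the tool from outside, world axes, zero at the start; "ft_torque": the same for the moment, N m; "width": finger opening in m.
Only numpy, scipy, OpenCV 4.12 (cv2) and the standard library are available. Lean on these libraries where they do the work, as an engineer would, in place of code of your own. Each camera call takes 0.05 s, during which the arm holds its last target. There are 200 camera calls.

### The job

Pack the carved fish flat on the cork pad in the crate's empty compartment, set the loose lid squarely on the crate until it is fully seated, and then swing the red-handled bail fully down over the lid. Set things down rather than dropping them, and leave the packed turtle and everything else on the table where it is.

Things in the scene. Friction and masses are not known exactly. Their poses are not given: they have to be found in the camera images.
- crate: open plywood crate, fixed: 140 (x) x 212 (y) x 75 mm tall, walls 8, inner floor at 10 mm height, origin centre of underside. A divider along x (8 thick, top at 44 mm) leaves two compartments of 124 (x) x 94 (y) mm, centred at y = -51 and +51 mm. Steel hinge brackets for the bail behind the +x wall at y = -70 and +70 mm (x 75 to 87, up to 101 mm high)
- bail (a joint): swing bail: U of 10 mm steel rod with a red cross-bar, hinged behind the crate's +x wall, arms at y = -70 and +70 mm of the crate. Angle in rad: 0 = fully down, level across the lid; 1.57 = upright; 2.0 = stop, leaning back. Stiff hinge: stays where it is left (about 2 N at the cross-bar moves it). Standing forward of upright it is in the way of the lid
- bail_bar (a point): middle of the bail's red cross-bar, which is 12 mm thick and 140 mm long (along the crate's y), 186 mm from the hinge. When fully down it lies 105 mm in front (-x) of the crate's centre and 93.5 mm above the table
- bail_hinge (a point): point on the bail's hinge axis (along the crate's y), 81 mm behind (+x of) the crate's centre, 93.5 mm above the crate's underside
- lid: loose pale wooden lid, handle up: plate 136 (x) x 212 (y) x 12 mm over a plug 116 x 188 x 12 mm deep that goes inside the crate's walls; on top a dark bar handle 24 wide (x), 90 long (y), from 24 to 56 mm above the origin. Origin: centre of the plug's underside; fully seated it is 63 mm above the crate's underside; either way round is good
- fish: carved wooden fish, 105 mm long (x, head to -x), its middle 66 mm is 32 mm wide (y) and 34 mm tall (with back fin 41 mm); origin at the centre of its underside; it lies on its flat belly
- pad: loose cork pad, 104 mm (x) by 74 mm (y) by 8 mm thick, lying on the floor of the empty compartment; origin at the centre of its underside
- turtle: carved turtle with dark shell, 83 mm long, 64 mm wide, 30 mm tall, already packed in the other compartment
- owl: carved wooden owl, 122 mm tall, 56 mm across, origin under its foot; a bystander
- bowl: small dark wooden bowl, 72 mm across, 35 mm tall, origin under its centre; a bystander
- chisel: carving chisel with yellow handle lying flat, 170 mm long along its x, 22 mm tall, origin under its middle; a bystander
- mallet: wooden mallet lying flat: head 65 x 105 x 55 mm tall round its origin, handle reaching 180 mm along its +x; a bystander
- wax_tin: round white tin of wax with a red band, 56 mm across, 45 mm tall; a bystander
- blank: pale lime-wood blank, 70 x 160 x 35 mm; a bystander
Not all that is in view belongs to the job. Leave any orange look-alike of the turtle alone.

How it is judged (in metres and radians):
On the way, in this order (a step that is already met when the one before it is completed fails the run):
1. the fish lies flat on the cork pad in its compartment (horizontal distance between fish and pad below 0.035 m and z of fish in the frame of crate between 0.01 and 0.024 m and x of fish in the frame of crate between -0.062 and 0.062 m and y of fish in the frame of crate between -0.098 and 0.098 m and angle between fish's own z axis and vertical below 0.2 rad), for 0.2 s.
2. the lid is fully seated on the crate, with the fish inside (all of step 1 and horizontal distance between lid and crate below 0.012 m and z of lid in the frame of crate between 0.058 and 0.067 m and angle between the x axis of lid and the x axis of crate, either way round below 0.08 rad and angle between lid's own z axis and vertical below 0.06 rad), for 0.2 s.
At the end, for the whole second after the job is handed in: Fish flat (0.2 rad) in the crate, centre within 35 mm of the pad's; turtle in its compartment; lid seated: centre within 12 mm of the crate's, origin 58 to 67 mm above its underside, square to 0.08 rad, level to 0.06 rad; bail under 0.07 rad; lid and fish at rest (all of step 2 and value of joint bail below 0.07 rad and linear speed of each of lid, fish below 0.02 m/s and z of turtle in the frame of crate below 0.02 m); the robot touches nothing.
It fails at once if another thing on the table (owl, bowl, chisel, mallet, wax tin, blank) is moved more than 30 mm (distance of any of owl, bowl, chisel, mallet, wax_tin, blank from where it was at the start of the episode above 0.03 m).
It fails at once if the turtle is moved more than 40 mm (distance of turtle from where it was at the start of the episode above 0.04 m).
It fails at once if the fish falls free faster than 0.7 m/s (dropped from over about 25 mm) (linear speed of fish above 0.7 m/s and not (contact force between the fingers and fish above 0.1 N)).
It fails at once if the lid falls free faster than 0.7 m/s (dropped from over about 25 mm) (linear speed of lid above 0.7 m/s and not (contact force between the fingers and lid above 0.1 N)).
It also fails if it takes over 72 s, if anything falls off the work surface, if the arm or the gripper's body presses on something with over 40 N, if the wrist force passes 120 N, or if a joint passes its speed limit or range.

## Working session

There is one attempt and no reset: what is moved stays moved. The work goes in short steps, each a Python script; the robot and the scene stay as the last script left them, time stands still between calls to the robot, and variables do not carry over. Pictures are saved under pics/ and viewed, on a budget of 10 in all, crops included, one or two more only if the job needs it, and the job is handed in when it is done.

```bash
mkdir -p pics; ls; python3 - <<'E'
from bench import robot, planner, monitor, cams
import cv2,numpy as np
for c in("scene","top"):
    cv2.imwrite(f"pics/{c}0.png",cams.get_image(c)[:,:,::-1]); k=cams.calibration(c); print(c,k)
    for n in("crate","bail","bail_bar","lid","fish","pad","turtle","owl","mallet","blank","chisel","bowl","wax_tin"):
        print(n,[(round(float(d["score"]),2),np.round(d["xy"]).tolist(),int(d["mask"].sum())) for d in cams.silhouettes(n,c)][:3])
print(monitor.read_state(),robot.hold_point_z)
E
```

```text
pics
scene {'K': array([[373.33087483,   0.        , 257.49387399],
       [  0.        , 373.33087483, 193.72112238],
       [  0.        ,   0.        ,   1.        ]]), 'k1': -0.024741476262934006, 'rvec': array([ 0.65980935,  2.55081021, -1.22568566]), 'tvec': array([ 0.46758401, -0.09470706,  1.41672298])}
crate [(0.74, [249.0, 198.0], 227), (0.69, [252.0, 206.0], 3035), (0.65, [235.0, 165.0], 134)]
bail [(0.93, [237.0, 145.0], 314), (0.57, [314.0, 328.0], 2264)]
bail_bar [(0.98, [241.0, 159.0], 542)]
lid [(0.92, [355.0, 286.0], 3614), (0.36, [234.0, 166.0], 180)]
fish [(0.76, [227.0, 154.0], 179)]
pad [(0.75, [250.0, 201.0], 226)]
turtle [(0.96, [217.0, 256.0], 486), (0.67, [254.0, 214.0], 125)]
owl [(0.62, [200.0, 148.0], 411)]
mallet [(0.9, [314.0, 330.0], 2222)]
blank [(0.64, [175.0, 226.0], 1179)]
chisel [(0.49, [236.0, 164.0], 163)]
bowl [(0.45, [252.0, 142.0], 159)]
wax_tin [(0.61, [370.0, 252.0], 450), (0.58, [241.0, 157.0], 518)]
top {'K': array([[422.69923936,   0.        , 257.57088237],
       [  0.        , 422.69923936, 196.49715891],
       [  0.        ,   0.    
[... 821 characters left out ...]
0], 234)]
{'time_s': 1.4, 'joints': array([-75.3376072 ,  26.84951887,  -2.78464079,  87.8046769 ,
         1.38350205,  65.3746787 ,  -4.71355037]), 'qvel': array([ 0.13157089,  0.08057945, -0.00344173,  0.07227537,  0.01169396,
       -0.05810557, -0.03484869]), 'joint_torque': array([ 7.78821163e-05, -5.10161233e+01, -4.65773069e-02, -2.38013381e+01,
        1.08595440e-02,  9.08106413e-04, -5.31828320e-06]), 'ee_pos': array([0.18963114, 0.64784361, 0.23133461]), 'tool_rot': array([1.79995264e+02, 2.70503258e-05, 1.63685371e+02]), 'contact_force': array([ 0.4135734 , -0.16912895,  0.34894742]), 'ft_torque': array([0.01018974, 0.00416502, 0.01484515]), 'width': 0.08537051354159625} -0.0187
```

```bash
python3 - <<'E'
import cv2
a=cv2.imread("pics/top0.png")[90:310,100:420]; cv2.imwrite("pics/top0c.png",cv2.resize(a,(800,550),interpolation=cv2.INTER_CUBIC))
a=cv2.imread("pics/scene0.png")[100:380,130:450]; cv2.imwrite("pics/scene0c.png",cv2.resize(a,(680,595),interpolation=cv2.INTER_CUBIC))
E
```

```text
(no output)
```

View pics/top0c.png

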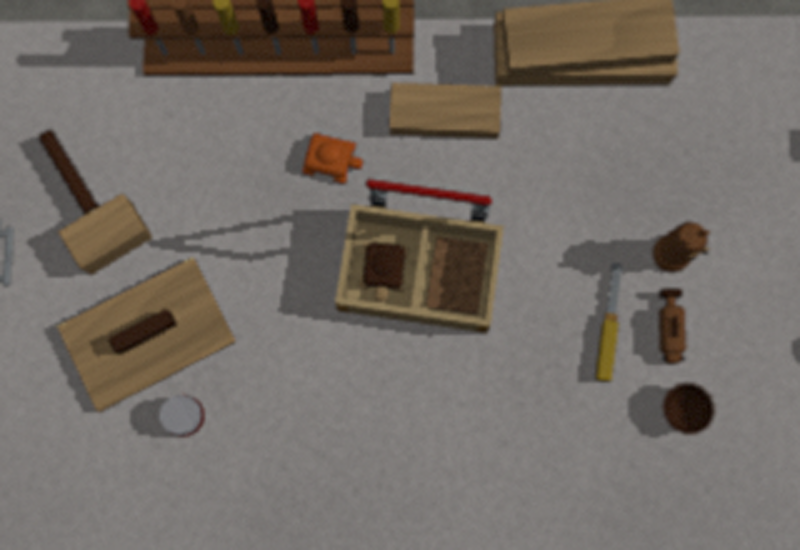

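View pics/scene0c.png

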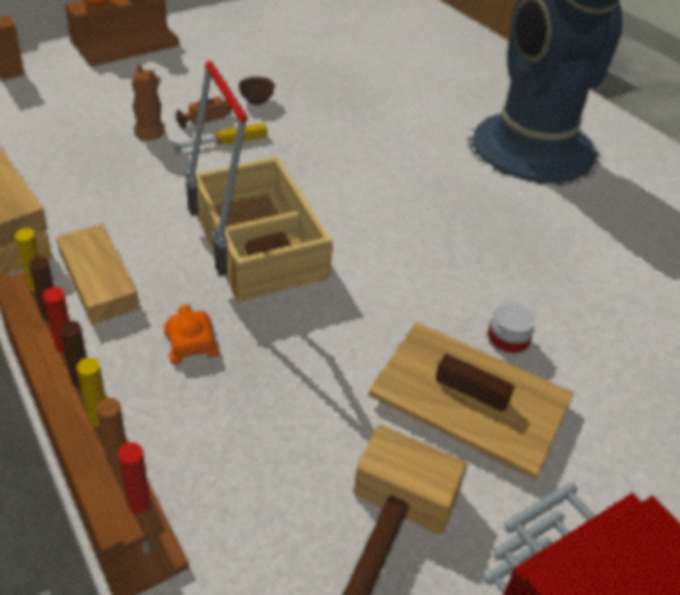

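Top view: the crate is centred near px (265,198), with the turtle on its left, the pad on its right, and the bail about upright (red bar at ~(271,167)). The lid is at (158,222) and the fish at (369,221), beside the chisel. The scene view agrees. Next I'll fit box models to the masks.

```bash
cat > h.py <<'E'
from bench import robot, planner, monitor, cams
import cv2,numpy as np
from scipy.optimize import minimize, least_squares
def proj(P,c):
    k=cams.calibration(c); P=np.asarray(P,float).reshape(-1,3)
    C=P@cv2.Rodrigues(k["rvec"])[0].T+k["tvec"]; s=C[:,:2]/C[:,2:]
    s=s*(1+k["k1"]*(s**2).sum(1,keepdims=True)); return s@k["K"][:2,:2].T+k["K"][:2,2]
def back(px,c,z):  # pixel -> world point at height z
    return least_squares(lambda p:proj([p[0],p[1],z],c)[0]-px,[.6,0]).x
def box(x0,x1,y0,y1,z0,z1): return np.array([[x,y,z] for x in(x0,x1) for y in(y0,y1) for z in(z0,z1)])
def rz(a): return np.array([[np.cos(a),-np.sin(a),0],[np.sin(a),np.cos(a),0],[0,0,1]])
MOD=dict(crate=[box(-.07,.07,-.106,.106,0,.075)],
 lid=[box(-.068,.068,-.106,.106,.012,.024),box(-.058,.058,-.094,.094,0,.012),box(-.012,.012,-.045,.045,.024,.056)],
 fish=[box(-.033,.033,-.016,.016,0,.034),box(-.0525,.0525,-.010,.010,.008,.026)],
 pad=[box(-.052,.052,-.037,.037,0,.008)])
def render(name,p,c,z,S=4):
    m=np.zeros((384*S,512*S),np.uint8)
    for b in MOD[name]:
        q=proj(b@rz(p[2]).T+[p[0],p[1],z],c)
        h=cv2.convexHull(((q+.5)*S-.5).astype(np.float32)); cv2.fillConvexPoly(m,np.round(h).astype(np.int32),1)
    return cv2.resize(m.astype(np.float32),(512,384),interpolation=cv2.INTER_AREA)
def fit(name,masks,p0,z=0.):
    def cost(p):
        t=0
        for c,m in masks.items():
            r=render(name,p,c,z); t+=1-np.minimum(r,m).sum()/np.maximum(r,m).sum()
        return t/len(masks)
    best=None
    for da in(-.3,0,.3):
        s=np.array([[0,0,0],[.02,0,0],[0,.02,0],[0,0,.25]])+[p0[0],p0[1],p0[2]+da]
        o=minimize(cost,s[0],method="Nelder-Mead",options=dict(initial_simplex=s,xatol=2e-4,fatol=1e-5,maxiter=150))
        if best is None or o.fun<best.fun: best=o
    return best.x,best.fun
def mask(name,c,near,hull=False):
    cams.get_image(c)
    for _ in range(3):
        L=[d for d in cams.silhouettes(name,c) if np.linalg.norm(np.array(d["xy"])-near)<18]
        if L:
            m=max(L,key=lambda d:d["mask"].sum())["mask"].astype(np.uint8)
            if hull:
                h=cv2.convexHull(np.argwhere(m)[:,::-1].astype(np.int32)); cv2.fillConvexPoly(m,h,1)
            return m.astype(np.float32)
    raise SystemExit("no mask "+name+c)
E
cat > loc.py <<'E'
from h import *
for n,t,s,yaw,hull in(("crate",(265,190),(252,206),-.1,1),("lid",(158,222),(355,286),.4,0),("fish",(371,221),(227,154),0,0)):
    ms={"top":mask(n,"top",t,hull),"scene":mask(n,"scene",s,hull)}
    p0=[*back(np.array(t),"top",.03),yaw]
    for k in(["top","scene"],["top"],["scene"]):
        p,f=fit(n,{c:ms[c] for c in k},p0); print(n,k,np.round(p[:2],4),round(np.degrees(p[2]),1),round(f,3))
m=mask("pad","top",(280,201)); p,f=fit("pad",{"top":m},[*back(np.array((280,201)),"top",.014),-.1],.01); print("pad",p,f)
for n,t,s in(("bail_bar",(272,167),(241,150)),):
    for c,q in(("top",t),("scene",s)):
        m=mask(n,c,q); im=cams.get_image(c).astype(int); red=(im[...,0]>2*im[...,1])&(im[...,0]>90)&(im[...,0]>2*im[...,2])
        Y,X=np.nonzero(red); k=np.hypot(X-q[0],Y-q[1])<40; print(c,m.sum(),k.sum(),X[k].mean(),Y[k].mean(),X[k].min(),X[k].max(),Y[k].min(),Y[k].max())
E
python3 loc.py
```

```text
crate ['top', 'scene'] [ 0.5599 -0.0042] -7.2 0.257
crate ['top'] [ 0.559  -0.0033] -7.3 0.207
crate ['scene'] [ 0.5594 -0.0097] -5.8 0.301no mask lidtop
```

```bash
cat > ov.py <<'E'
from h import *
out=[]
fits={}
for c,t in(("top",{"crate":(265,190),"lid":(158,222),"fish":(371,221)}),("scene",{"crate":(252,206),"lid":(355,286),"fish":(227,154)})):
    im=cams.get_image(c)[:,:,::-1].copy(); big=cv2.resize(im,None,fx=4,fy=4,interpolation=cv2.INTER_CUBIC)
    for n,q in t.items():
        m=None
        for a in(n,n,n,"blank","chisel"):
            L=[d for d in cams.silhouettes(a,c) if np.linalg.norm(np.array(d["xy"])-q)<18]
            if L: m=max(L,key=lambda d:d["mask"].sum())["mask"].astype(np.uint8); break
        np.save(f"m_{n}_{c}.npy",m); print(n,c,a,m.sum())
        cs,_=cv2.findContours(cv2.resize(m,None,fx=4,fy=4,interpolation=cv2.INTER_NEAREST),0,1); cv2.drawContours(big,cs,-1,(255,255,0),1)
    w=(100,90,420,270) if c=="top" else (190,110,410,330)
    b=big[w[1]*4:w[3]*4,w[0]*4:w[2]*4]
    out.append(cv2.resize(b,(800,450) if c=="top" else (600,600),interpolation=cv2.INTER_AREA)); cv2.imwrite(f"pics/ov_{c}.png",out[-1])
E
python3 ov.py
```

```text
crate top crate 2050
lid top lid 2312
fish top fish 292
crate scene crate 3287
lid scene lid 3699
fish scene fish 189
```

View pics/ov_top.png

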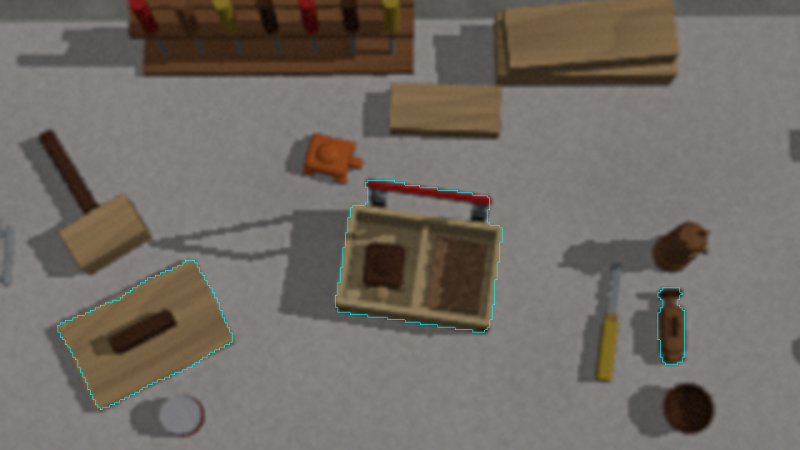

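View pics/ov_scene.png

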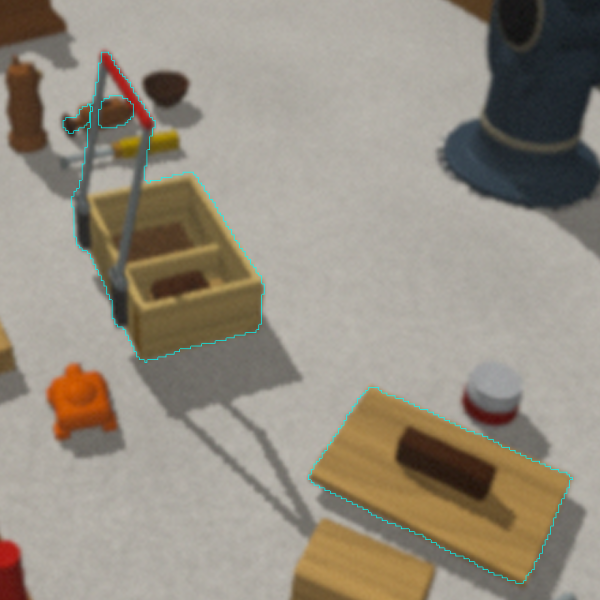

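The masks are tight, and the crate mask includes the bail. I'll fit crate and bail together, then the lid and fish.

```bash
cat > loc2.py <<'E'
from h import *
def fill(m):
    m=np.ascontiguousarray(m.astype(np.uint8)); cs,_=cv2.findContours(m,0,2); o=np.zeros_like(m); cv2.drawContours(o,cs,-1,1,-1); return o
def crate_parts(th):
    d=np.array([-np.cos(th),0,np.sin(th)]); n=np.array([np.sin(th),0,np.cos(th)]); H=np.array([.081,0,.0935]); y=np.array([0,1,0])
    L=[MOD["crate"][0]]
    for s in(-.07,.07):
        L.append(box(.075,.087,s-.008,s+.008,.0,.101))
        L.append(np.array([H+d*a+n*b+y*(s+e) for a in(0,.186) for b in(-.005,.005) for e in(-.005,.005)]))
    L.append(np.array([H+d*(.186+a)+n*b+y*e for a in(-.006,.006) for b in(-.006,.006) for e in(-.07,.07)])); return L
def cost(p,cs=("top","scene")):
    t=0
    for c in cs:
        MOD["cb"]=crate_parts(p[3]); r=render("cb",p,c,0)
        if c=="scene": r=np.maximum(r,fill(r>.5))
        m=fill(np.load(f"m_crate_{c}.npy")) ; t+=1-np.minimum(r,m).sum()/np.maximum(r,m).sum()
    return t/len(cs)
best=None
for th in(1.4,1.6,1.8):
    x0=np.array([.56,-.004,-.12,th]); s=np.vstack([x0,x0+np.diag([.015,.015,.1,.15])])
    o=minimize(cost,x0,method="Nelder-Mead",options=dict(initial_simplex=s,xatol=2e-4,fatol=1e-5,maxiter=250))
    if best is None or o.fun<best.fun: best=o
print("crate",np.round(best.x,4),np.degrees(best.x[2]),best.fun,cost(best.x,["top"]),cost(best.x,["scene"]))
for n,t,yaw in(("lid",(158,222),.4),("fish",(371,221),0)):
    ms={c:np.load(f"m_{n}_{c}.npy").astype(np.float32) for c in("top","scene")}; p0=[*back(np.array(t),"top",.02),yaw]
    for k in(["top","scene"],["top"],["scene"]):
        p,f=fit(n,{c:ms[c] for c in k},p0); print(n,k,np.round(p[:2],4),round(np.degrees(p[2]),1),round(f,3))
E
python3 loc2.py
```

```text
Traceback (most recent call last):
  File "loc2.py", line 21, in <module>
    o=minimize(cost,x0,method="Nelder-Mead",options=dict(initial_simplex=s,xatol=2e-4,fatol=1e-5,maxiter=250))
  File "loc2.py", line 14, in cost
    MOD["cb"]=crate_parts(p[3]); r=render("cb",p,c,0)
                                   ~~~~~~^^^^^^^^^^^^
  File "h.py", line 19, in render
    q=proj(b@rz(p[2]).T+[p[0],p[1],z],c)
  File "h.py", line 5, in proj
    k=cams.calibration(c); P=np.asarray(P,float).reshape(-1,3)
ValueError: time passes only in moves, steps and waits
```

```bash
sed -i 's/k=cams.calibration(c); P=/k=CAL[c]; P=/; s/^def proj/CAL={c:cams.calibration(c) for c in("top","scene")}\ndef proj/' h.py; time python3 loc2.py
```

```text
crate [ 0.5584 -0.0036 -0.1627  1.3792] -9.324345357963063 0.0730624794960022 0.08952844 0.056596518
lid ['top', 'scene'] [0.4722 0.3767] 27.7 0.043
lid ['top'] [0.4739 0.3766] 27.7 0.05
lid ['scene'] [0.4717 0.3768] 27.9 0.028
fish ['top', 'scene'] [ 0.4792 -0.3544] 0.4 0.26
fish ['top'] [ 0.4793 -0.3546] -1.5 0.154
fish ['scene'] [ 0.4753 -0.3568] 3.5 0.34
real	0m7.343s
user	0m9.494s
sys	0m3.944s
```

```bash
python3 - <<'E'
from h import *
C=[back(np.array(p)/2.5+(100,90)-.3,"top",.075) for p in((337,309),(488,328),(500,228),(351,207))]
C=np.array(C); print(C.round(4), "centre",C.mean(0)); 
for i in range(4): d=C[(i+1)%4]-C[i]; print(np.linalg.norm(d),np.degrees(np.arctan2(d[1],d[0])))
for a,b in(((368,184),(104,57)),((489,201),(151,125))):
    a=np.array(a)/2.5+(100,90)-.3; b=np.array(b)/2.7273+(190,110)-.3
    o=least_squares(lambda P:np.r_[proj(P,"top")[0]-a,proj(P,"scene")[0]-b],[.6,0,.25]); print("bar end",o.x.round(4),np.sqrt(2*o.cost))
p=np.array([.5584,-.0036]);
for yaw in(-.1627,-.13):
  R=rz(yaw)
  for th in(1.38,1.57,1.7):
    print(yaw,th,[(R@[.081-.186*np.cos(th),y,.0935+.186*np.sin(th)]+[*p,0]).round(4).tolist() for y in(.07,-.07)])
E
```

```text
[[ 0.497   0.1086]
 [ 0.4698 -0.0948]
 [ 0.6078 -0.1143]
 [ 0.639   0.09  ]] centre [ 0.55338906 -0.00263602]
0.2051413414187895 -97.6210548678307
0.13940551241364627 -8.072067546466615
0.2067165761044696 81.31378009528325
0.14324464736775527 172.5558081690555
bar end [0.6247 0.0412 0.3367] 14.69923067454548
bar end [ 0.5808 -0.0687  0.2046] 15.986691714051172
-0.1627 1.38 [[0.6149, 0.0581, 0.2761], [0.5922, -0.0801, 0.2761]]
-0.1627 1.57 [[0.6495, 0.0524, 0.2795], [0.6268, -0.0858, 0.2795]]
-0.1627 1.7 [[0.6733, 0.0485, 0.2779], [0.6506, -0.0897, 0.2779]]
-0.13 1.38 [[0.6128, 0.0599, 0.2761], [0.5947, -0.0789, 0.2761]]
-0.13 1.57 [[0.6476, 0.0553, 0.2795], [0.6295, -0.0835, 0.2795]]
-0.13 1.7 [[0.6716, 0.0522, 0.2779], [0.6534, -0.0866, 0.2779]]
```

```bash
cat > ref.py <<'E'
from h import *
import sys
exec(open("loc2.py").read().split("best=None")[0].split("import *")[1])
red={}
for c,q in(("top",(272,167)),("scene",(241,145))):
    im=cv2.imread(f"pics/{c}0.png").astype(int)[:,:,::-1]; w=np.clip(im[...,0]-2*np.maximum(im[...,1],im[...,2])+0,0,None)
    Y,X=np.nonzero(w>10); k=np.hypot(X-q[0],Y-q[1])<45; X,Y=X[k],Y[k]; red[c]=np.array([X.mean(),Y.mean()]); print(c,len(X),red[c],X.min(),X.max(),Y.min(),Y.max())
o=least_squares(lambda P:np.r_[proj(P,"top")[0]-red["top"],proj(P,"scene")[0]-red["scene"]],[.6,0,.25]); print("bar mid",o.x.round(4),np.sqrt(2*o.cost))
# edge-based refinement: sum of gradient magnitude along the rim edges
S={c:cv2.GaussianBlur(cv2.imread(f"pics/{c}0.png"),(0,0),.8).astype(np.float32) for c in("top","scene")}
G={c:np.sqrt((cv2.Sobel(s,5,1,0)**2+cv2.Sobel(s,5,0,1)**2).sum(2)) for c,s in S.items()}
def seg(a,b,n=60): t=np.linspace(0.03,.97,n)[:,None]; return np.array(a)*(1-t)+np.array(b)*t
def rect(X,Y,z): return [seg((X,-Y,z),(X,Y,z)),seg((-X,-Y,z),(-X,Y,z)),seg((-X,Y,z),(X,Y,z)),seg((-X,-Y,z),(X,-Y,z))]
E=np.vstack(rect(.07,.106,.075)+rect(.062,.098,.075)+[seg((-.062,s,.044),(.062,s,.044)) for s in(-.004,.004)])
def score(p,cs):
    t=0
    for c in cs:
        q=proj(E@rz(p[2]).T+[p[0],p[1],0],c).astype(np.float32); t-=cv2.remap(np.minimum(G[c],200),q[:,0],q[:,1],1).mean()
    return t
for cs in(["top"],["scene"],["top","scene"]):
    B=None
    for dx in(-.004,0,.004):
        for dy in(-.004,0,.004):
            x0=np.array([.556+dx,-.003+dy,-.145]); s=np.vstack([x0,x0+np.diag([.004,.004,.03])])
            r=minimize(score,x0,args=(cs,),method="Nelder-Mead",options=dict(initial_simplex=s))
            if B is None or r.fun<B.fun: B=r
    print(cs,B.x.round(4),np.degrees(B.x[2]).round(2),B.fun)
p=B.x
v=[]
for c,w in(("top",(220,150,320,230)),("scene",(205,120,300,250))):
    b=cv2.resize(cv2.imread(f"pics/{c}0.png"),None,fx=4,fy=4,interpolation=cv2.INTER_CUBIC)
    for q in proj(E@rz(p[2]).T+[p[0],p[1],0],c): cv2.circle(b,tuple(int(v) for v in np.round((q+.5)*4)),0,(255,255,0),-1)
    v.append(cv2.copyMakeBorder(b[w[1]*4:w[3]*4,w[0]*4:w[2]*4],0,520-(w[3]-w[1])*4,0,0,0))
cv2.imwrite("pics/ref.png",np.hstack(v))
E
python3 ref.py
```

```text
top 134 [270.76865672 166.24626866] 240 295 148 171
scene 101 [236.        142.9009901] 227 245 129 156
bar mid [ 0.6045 -0.0101  0.276 ] 0.44420433754987715
['top'] [ 0.559  -0.0043 -0.1538] -8.81 -159.54190063476562
['scene'] [ 0.5572 -0.005  -0.1543] -8.84 -173.35986328125
['top', 'scene'] [ 0.5583 -0.0045 -0.1525] -8.74 -331.05621337890625
```

View pics/ref.png

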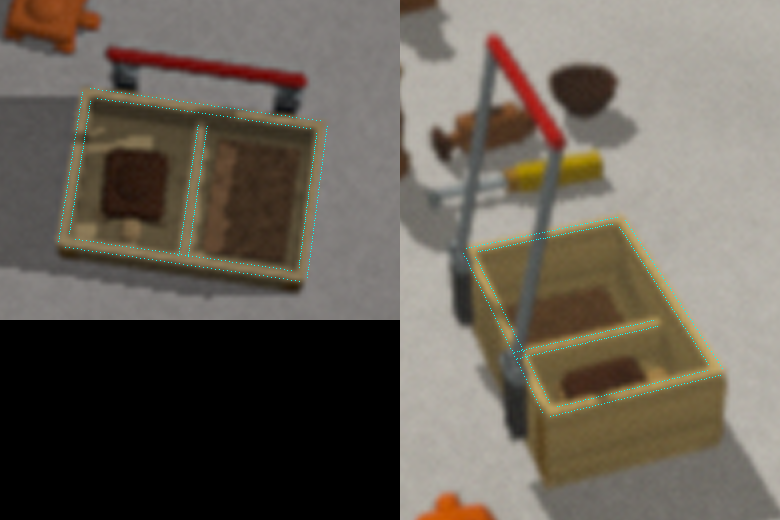

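The overlay fits the rim in both views: crate (0.558, -0.0045), yaw -8.7°. The bail is at about 1.38 rad, forward of upright, so I'll push it back first and then take the fish.

```bash
cat >> h.py <<'E'
CP=np.array([.5583,-.0045,0]); CY=-.1525; CYD=np.degrees(CY)
def cw(x,y,z): return (rz(CY)@[x,y,z]+CP)
def wc(p): return rz(CY).T@(np.array(p)-CP)
def st(msg=""):
    s=monitor.read_state(); print(msg,"t",round(s["time_s"],2),"ee",s["ee_pos"].round(4),"rpy",s["tool_rot"].round(1),"F",s["contact_force"].round(1),"w",round(s["width"],4)); return s
E
python3 - <<'E'
from h import *
pc=back(np.array([220+250/4,150+202/4])-.4,"top",.018); print("pad crate frame",wc([*pc,.0]).round(4))
O=[180,0,CYD]
for pos,o in((cw(.108,0,.262),O),([.479,-.3555,.024],[180,0,0]),(cw(0,-.038,.042),O)): print(planner.inverse_kinematics(pos,o))
robot.gripper_close(f_grip=40)
robot.move_pose(cw(0,0,.38),O); st("above")
robot.move_straight(cw(0,0,.262),rate=.2)
robot.move_straight(cw(.108,0,.262),rate=.12); st("pushed")
robot.move_straight(cw(.05,0,.262),rate=.2)
robot.move_straight(cw(.02,0,.36),rate=.25)
robot.open_jaws()
robot.move_pose([.479,-.3555,.20],[180,0,0]); st("fish above")
E
```

```text
pad crate frame [ 0.0017 -0.0518  0.    ]
[-34.41213796  31.08707085  49.80919497  89.26060206 -24.622723
  71.2080082  -79.36088461]
[ -8.6121817   52.43325403  63.18237031 110.62519223 -57.84806245
  56.67099878  -7.11842938]
[-31.11457118  35.82924138  42.27213902 115.42247956 -35.78213235
  42.3315655  -65.41162662]
above t 5.67 ee [ 0.5584 -0.0033  0.3797] rpy [180.    0.   -8.6] F [-0.   0.3 -1. ] w -0.0002
pushed t 7.46 ee [ 0.6651 -0.0211  0.2625] rpy [-1.8e+02 -1.0e-01 -8.7e+00] F [-0.2  0.1  0.3] w 0.0
fish above t 10.71 ee [ 0.4803 -0.3545  0.2002] rpy [-1.8e+02 -1.0e-01  1.0e-01] F [ 0.9  0.2 -0.3] w 0.0854
```

```bash
cat >> h.py <<'E'
def bar():
    R={}
    for c,q in(("top",(271,160)),("scene",(236,143))):
        im=cams.get_image(c).astype(int); cv2.imwrite(f"pics/last_{c}.png",im[:,:,::-1])
        Y,X=np.nonzero(im[...,0]-2*np.maximum(im[...,1],im[...,2])>10); k=np.hypot(X-q[0],Y-q[1])<42; R[c]=np.array([X[k].mean(),Y[k].mean()])
    o=least_squares(lambda P:np.r_[proj(P,"top")[0]-R["top"],proj(P,"scene")[0]-R["scene"]],[.6,0,.25]); p=wc(o.x)
    print("bar",p.round(4),"res",np.sqrt(2*o.cost).round(2),"theta",np.arctan2(p[2]-.0935,.081-p[0]).round(3))
E
python3 - <<'E'
from h import *
bar()
robot.move_straight([.479,-.3555,.024],rate=.12); st("at fish")
robot.gripper_close(f_grip=50); st("closed")
robot.move_straight([.479,-.3555,.06],rate=.08); robot.move_straight([.479,-.3555,.22],rate=.15); st("lifted")
cv2.imwrite("pics/fish_l.png",cams.get_image("scene")[:,:,::-1])
a=cv2.imread("pics/fish_l.png")[60:240,150:390]; b=cams.get_image("top")[120:300,230:470,::-1]
cv2.imwrite("pics/fish_l.png",np.hstack([cv2.resize(x,(400,300),interpolation=cv2.INTER_CUBIC) for x in(a,b)]))
E
```

```text
bar [0.1261 0.0024 0.2742] res 0.04 theta 1.815
at fish t 12.43 ee [ 0.4794 -0.3559  0.0247] rpy [ 1.8e+02 -1.0e-01  0.0e+00] F [-0.5  0.1  0.3] w 0.0855
closed t 12.97 ee [ 0.4793 -0.3559  0.0245] rpy [180.  -0.  -0.] F [0.2 0.4 3.8] w 0.0303
lifted t 14.78 ee [ 0.4786 -0.3549  0.219 ] rpy [-1.799e+02  1.000e-01  0.000e+00] F [ 0.3  0.9 -1.3] w 0.0302[ WARN:0@0.392] global loadsave.cpp:1063 imwrite_ Unsupported depth image for selected encoder is fallbacked to CV_8U.
```

View pics/fish_l.png

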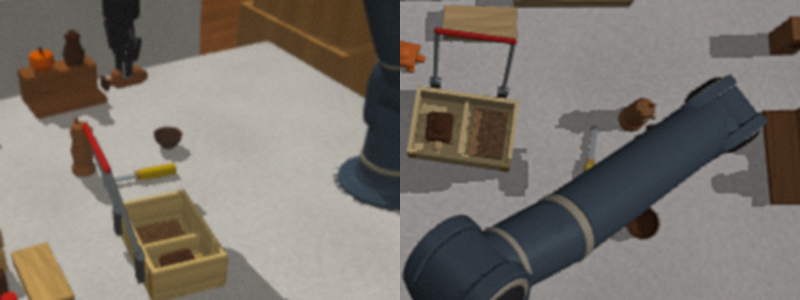

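The fish is held level (width 30 mm) and the bail now leans back at 1.8 rad. Next I'll place the fish.

```bash
python3 - <<'E'
from h import *
O=[180,0,CYD]
robot.move_pose(cw(0,-.038,.20),O); st("above")
robot.move_straight(cw(0,-.038,.065),rate=.12)
s=st("near")
print(robot.move_straight(cw(0,-.038,.036),rate=.02,until_force=3)); s=st("touch"); print("crate frame",wc(s["ee_pos"]).round(4))
z=s["ee_pos"][2]
robot.move_straight(cw(0,-.038,max(z+.001,.0435)),rate=.03); robot.open_jaws(); s=st("open"); print(wc(s["ee_pos"]).round(4))
robot.move_straight(cw(0,-.038,.2),rate=.15); robot.open_jaws()
robot.move_pose(cw(-.2,.25,.3),[180,0,27.7-90]); st()
v=[cams.get_image("scene")[130:250,195:355,::-1],cams.get_image("top")[130:250,200:360,::-1]]
cv2.imwrite("pics/placed.png",np.hstack([cv2.resize(x,(400,300),interpolation=cv2.INTER_CUBIC) for x in v]))
for a in(27.7-90,27.7+90): print(planner.inverse_kinematics([.4722,.3767,.03],[180,0,a]))
for a in(CYD-90,CYD+90): print(planner.inverse_kinematics(cw(0,0,.093),[180,0,a]))
E
```

```text
above t 16.11 ee [ 0.5524 -0.0438  0.2003] rpy [180.   -0.   -8.9] F [-0.2 -0.3 -0.5] w 0.0306
near t 17.38 ee [ 0.5531 -0.0422  0.0657] rpy [-1.8e+02 -1.0e-01 -8.7e+00] F [-0.4 -0.7 -1.1] w 0.0306
True
touch t 18.43 ee [ 0.5525 -0.042   0.0424] rpy [-180.     0.    -8.7] F [-1.1  0.2  4.2] w 0.0307
crate frame [-0.0001 -0.038   0.0424]
open t 19.26 ee [ 0.5525 -0.0421  0.0435] rpy [ 1.8e+02  1.0e-01 -8.7e+00] F [-0.3  0.4  0.2] w 0.0855
[ 0.     -0.038   0.0435]Traceback (most recent call last):
  File "<stdin>", line 10, in <module>
bench.Unreachable: the arm cannot take that pose within its joint ranges
```

```bash
python3 - <<'E'
from h import *
for z in(.03,.2):
  for a in(27.7-90,27.7+90): print(z,a,planner.inverse_kinematics([.4722,.3767,z],[180,0,a]))
for z in(.093,.2):
  for a in(CYD-90,CYD+90): print(z,a,planner.inverse_kinematics(cw(0,0,z),[180,0,a]))
st()
E
```

```text
0.03 -62.3 [ -81.85813581   49.73412162   59.61332501  109.36801015  -53.79998611
   54.65618644 -148.05118528]
0.03 117.7 [-58.57192653  35.40531505  21.90556368 108.10674307 -19.5807044
  40.16200239   2.48229027]
0.2 -62.3 [  2.2525847   38.31945108 -67.4187022   97.44860204  37.46404898
  70.25752373 133.36634005]
0.2 117.7 [-70.25508357  24.92383717  37.49699981 101.63332938 -17.35505216
  59.31332484   1.33661198]
0.093 -98.73760637574506 [ -50.76973267   46.62408579   71.18018568  113.88897749  -52.2353979
   60.49386856 -143.45357878]
0.093 81.26239362425494 [-26.24902302  27.54789774  29.32689923 112.73541821 -18.89263704
  44.39398847   5.23267257]
0.2 -98.73760637574506 [ 44.20236844  33.23466729 -67.20399241 103.48831452  33.48385332
  66.3224743  137.26610442]
0.2 81.26239362425494 [-31.64612744  19.85330654  35.36678728 107.5994672  -13.59553721
  56.7447625    0.89797173]
 t 20.67 ee [ 0.5522 -0.0421  0.1994] rpy [180.    0.2  -8.7] F [-0.3  0.4  0.8] w 0.0857
```

```bash
python3 - <<'E'
from h import *
O=[180,0,27.7+90]
robot.move_pose([.4722,.3767,.20],O); st()
v=[cams.get_image("scene")[130:250,195:355,::-1],cams.get_image("top")[130:250,200:360,::-1]]
cv2.imwrite("pics/placed.png",np.hstack([cv2.resize(x,(400,300),interpolation=cv2.INTER_CUBIC) for x in v]))
robot.move_straight([.4722,.3767,.031],rate=.13); st("at lid")
robot.gripper_close(f_grip=90); st("closed")
robot.move_straight([.4722,.3767,.06],rate=.06); st("lifted")
E
```

```text
t 22.24 ee [0.473  0.3753 0.2   ] rpy [180.    0.  117.5] F [-0.5 -0.4  0.4] w 0.0857
at lid t 23.79 ee [0.4728 0.3771 0.0318] rpy [179.9  -0.  117.7] F [-0.1  0.9  0.4] w 0.0852
closed t 24.38 ee [0.4725 0.3768 0.0315] rpy [180.   -0.  117.7] F [-0.6  0.3  4.2] w 0.0225
lifted t 25.02 ee [0.472  0.3768 0.0601] rpy [-180.    -0.   117.7] F [-0.  -0.2 -3.2] w 0.0223
```

View pics/placed.png

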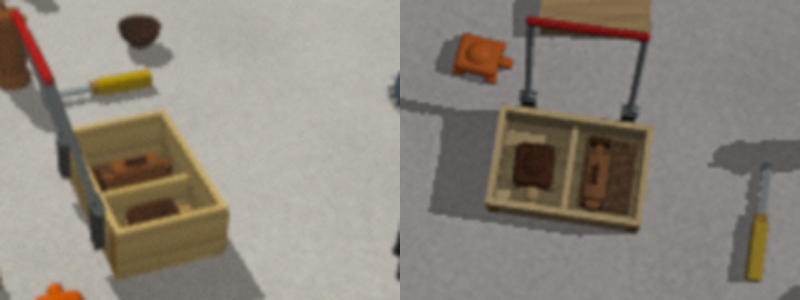

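The fish lies flat on the pad, aligned with the compartment, and the lid is gripped. Next I'll carry the lid over and seat it.

```bash
python3 - <<'E'
from h import *
O=[180,0,CYD+90]
robot.move_straight([.4722,.3767,.23],rate=.15)
robot.move_pose(cw(0,0,.23),O); st("above")
robot.move_straight(cw(0,0,.125),rate=.12); robot.sleep(.2); st("near")
print(robot.move_straight(cw(0,0,.086),rate=.025,until_force=8)); s=st("touch"); print(wc(s["ee_pos"]).round(4), "lid z", s["ee_pos"][2]-.0315)
E
```

```text
above t 27.75 ee [ 0.5586 -0.0021  0.2297] rpy [-180.    -0.    81.5] F [-0.2  0.1 -4.3] w 0.0224
near t 28.98 ee [ 0.5588 -0.0045  0.1257] rpy [179.9  -0.   81.3] F [ 0.1  0.3 -3.7] w 0.0222
True
touch t 30.1 ee [ 0.5582 -0.0045  0.0945] rpy [-180.    -0.    81.3] F [-1.4  0.1  5. ] w 0.0226
[-0.0001  0.      0.0945] lid z 0.06295506181657963
```

```bash
python3 - <<'E'
from h import *
robot.open_jaws(); robot.move_straight(cw(0,0,.20),rate=.12); robot.gripper_close(f_grip=40); robot.move_straight(cw(0,0,.36),rate=.25)
best=None
for a in(CYD,CYD+180):
    r=[planner.inverse_kinematics(cw(*p),[180,0,a]) for p in((.165,0,.34),(.165,0,.262),(.04,0,.25),(-.105,0,.0995))]; print(a,[None if q is None else np.round(q) for q in r])
bar()
v=[cv2.imread("pics/last_scene.png")[110:250,175:362],cv2.imread("pics/last_top.png")[110:250,175:362]]
cv2.imwrite("pics/lid.png",np.hstack([cv2.resize(x,(400,300),interpolation=cv2.INTER_CUBIC) for x in v]))
E
```

```text
-8.737606375745054 [array([-37.,  43.,  72.,  74., -41.,  89., -70.]), array([-38.,  47.,  71.,  81., -44.,  83., -66.]), array([-51.,  35.,  72., 100., -35.,  72., -68.]), array([-58.,  31.,  68., 127., -40.,  48., -63.])]
171.26239362425494 [array([-22.,  31.,  34.,  73., -17.,  81.,  93.]), array([-21.,  33.,  33.,  80., -18.,  73.,  94.]), array([-31.,  21.,  37.,  99., -14.,  64.,  91.]), array([-38.,  19.,  38., 126., -19.,  40.,  94.])]
bar [ 0.1219 -0.0411  0.2515] res 2.36 theta 1.824[ WARN:0@1.584] global loadsave.cpp:1063 imwrite_ Unsupported depth image for selected encoder is fallbacked to CV_8U.
```

View pics/lid.png

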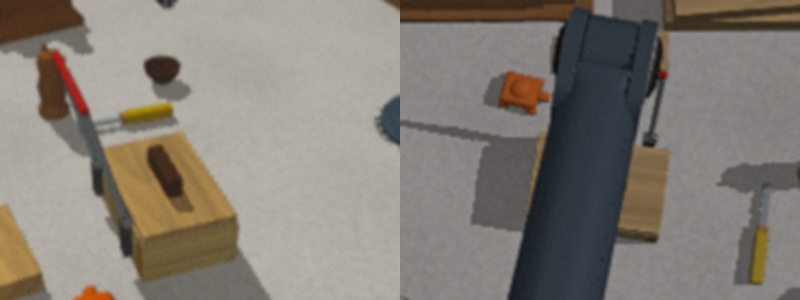

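The lid is flush and square, and the bail is still at about 1.82 rad (the top view is partly hidden by the arm). Next I'll swing the bail down.

```bash
python3 - <<'E'
from h import *
O=[180,0,CYD+180]
def b(th): return .081-.186*np.cos(th), .0935+.186*np.sin(th)
robot.move_pose(cw(.1,0,.40),O); robot.move_straight(cw(.165,0,.36),rate=.2)
robot.move_straight(cw(.165,0,.262),rate=.15); st("behind")
for th in np.arange(1.8,.84,-.19):
    x,z=b(th); robot.move_straight(cw(x+.017,0,z-.012),rate=.12)
x,z=b(.85); st("phase1 %.2f"%th); x,z=b(th)
robot.move_straight(cw(x+.035,0,z-.012),rate=.15); robot.move_straight(cw(x+.035,0,z+.03),rate=.15); robot.move_straight(cw(x,0,z+.03),rate=.15)
bar()
E
```

```text
behind t 36.14 ee [ 0.7219 -0.0297  0.2637] rpy [1.800e+02 1.000e-01 1.713e+02] F [-0.1  0.3  0.8] w -0.0001
phase1 0.85 t 38.71 ee [ 0.5345 -0.0008  0.2217] rpy [-180.     0.   171.3] F [ 0.  -0.3  0.3] w -0.0
bar [-0.0015  0.0752  0.2917] res 3.87 theta 1.176[ WARN:0@2.931] global loadsave.cpp:1063 imwrite_ Unsupported depth image for selected encoder is fallbacked to CV_8U.
```

```bash
python3 - <<'E'
from h import *
def b(th): return .081-.186*np.cos(th), .0935+.186*np.sin(th)
for th in(.85,.7,.55,.4,.25,.12):
    x,z=b(th); robot.move_straight(cw(x,0,z+.006),rate=.1); s=monitor.read_state(); print(round(th,2),wc(s["ee_pos"]).round(4),s["contact_force"].round(1))
x,z=b(0)
print(robot.move_straight(cw(x,0,z-.002),rate=.04,until_force=15)); s=st("down"); print(wc(s["ee_pos"]).round(4))
robot.move_straight(cw(x,0,.3),rate=.15); robot.move_pose([.4,.45,.35],[180,0,CYD+180]) if planner.inverse_kinematics([.4,.45,.35],[180,0,CYD+180]) is not None else print("no park"); st()
v=[cams.get_image("scene")[110:250,175:362,::-1],cams.get_image("top")[110:250,175:362,::-1]]
cv2.imwrite("pics/end.png",np.hstack([cv2.resize(q,(400,300),interpolation=cv2.INTER_CUBIC) for q in v]))
E
```

```text
0.85 [-4.150e-02 -2.000e-04  2.389e-01] [-0.6 -0.5  0.3]
0.7 [-6.090e-02  1.000e-04  2.197e-01] [-0.1 -0.4  1. ]
0.55 [-0.0771  0.      0.197 ] [-0.4  0.2 -0.1]
0.4 [-0.0899 -0.      0.1722] [ 0.  -1.   1.1]
0.25 [-0.0987 -0.      0.1458] [0.1 0.7 0.9]
0.12 [-1.033e-01 -1.000e-04  1.220e-01] [ 0.6 -0.2 -0.2]
True
down t 42.97 ee [0.4551 0.0116 0.0991] rpy [ 1.799e+02 -1.000e-01  1.713e+02] F [-3.5  0.1 12.7] w -0.0
[-0.1044  0.0002  0.0991]
 t 46.09 ee [0.4013 0.4484 0.3501] rpy [-180.     0.   171.1] F [ 0.9 -1.   0.5] w 0.0
```

View pics/end.png

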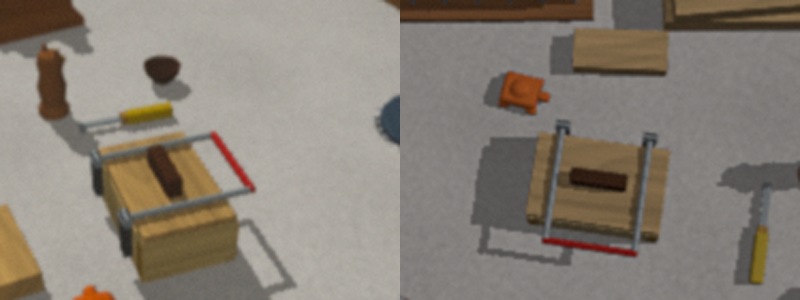

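The bail lies level across the lid, with the bar at about (590,246) in the right panel. I'll make one numeric check of bail and lid, then hand in.

```bash
sed -i 's/(271,160)/(263,222)/; s/(236,143)/(283,185)/' h.py; python3 - <<'E' 2>/dev/null
from h import *
bar()
ms={"top":mask("lid","top",(263,195)),"scene":mask("lid","scene",(250,190))}
for k in(["top"],["top","scene"]):
    p,f=fit("lid",{c:ms[c] for c in k},[.5583,-.0045,CY],.063); print("lid",wc([*p[:2],0]).round(4),np.degrees(p[2]-CY).round(1),round(f,3))
E
python3 -c "
from h import *
st(); robot.finish_job()"
```

```text
bar [-0.1046  0.0014  0.0963] res 0.05 theta 0.015
 t 46.49 ee [0.4002 0.4497 0.3501] rpy [180.    0.  171.2] F [-0.2  0.5 -0.2] w -0.0001
the job is handed in; nothing more can be done
```

The fish is packed flat on the cork pad, the lid is seated, and the bail is swung fully down. I handed the job in at about 46.5 s of the 72 s allowed; no verdict was reported.

The bail started forward of upright (1.38 rad), so I first pushed it back to about 1.8 rad. I then set the fish down aligned with its compartment, about 14 mm from the pad's centre. After that I lowered the lid until it bore on the crate and pressed the bail down.

**Last checks**
- **Fish:** it touched down at the expected height, and the picture before the lid went on showed it flat on the pad with the turtle in its place.
- **Lid:** its origin was about 63 mm above the crate's underside when it made contact, and it looks square in both views.
- **Bail:** triangulation put the bar 96 mm above the table, which is 0.015 rad. The pressing contact, at 99.1 mm, agrees with it being fully down.
- **Bystanders:** those visible in the last pictures (owl, chisel, bowl, blank and the orange look-alike) look undisturbed. The mallet and wax tin were outside those views and were not rechecked.
- **Arm:** it was parked clear of everything.

**Checks that failed:** the network gave no usable lid mask under the closed bail, so I have no final measured lid offset. Two bail readings taken while the arm hid part of the bar were unreliable, and I disregarded them.

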